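# Swing the hold-down clamp over the panel and lock it

## Robot

A 7-joint arm with a two-finger parallel gripper is mounted at the origin on the work surface. World frame = base frame: x ahead of the robot, y to its left, z up, the work surface at z = 0. Lengths are in m, angles in rad, forces in N, time in s.
With the tool pointing down it reaches from about 0.425 to 0.875 m from the base axis. Payload 4.7 kg.
Tool frame: the origin (TCP) lies between the finger pads; the fingertips stand 14 mm ahead of it and the grasp point (between the pads) lies 5 mm behind it; z points along the fingers, y is the line along which they close (so a half turn about z gives the same grasp; the last joint's range is limited). The gripper opens to 87 mm and grips with 3 to 60 N. Pads are 19 mm wide; open, the fingers measure 117 mm over their backs; the gripper's body (75 mm by 190 mm) begins 51 mm behind the grasp point.
Start: joints at [-1.142, 0.321, -0.07, 1.45, 0.023, 1.371, -0.057], TCP at [0.262, 0.595, 0.207] pointing down, gripper open.
Joint ranges: [-2.86, 2.86], [-0.3, 2.09], [-1.38, 1.24], [0.06, 2.45], [-1.56, 4.7], [0.09, 2.05], [-2.69, 2.69]. Speed limits (rad/s): [2.57, 2.57, 3.14, 3.14, 3.14, 3.14, 3.14].

## Interface

Orientations are given as a rotation vector (axis times angle).
In Python, from bench import ctrl gives the robot as it stands.
- The arm moves only by the tool step_arm, never from a script. Its argument "commands" is a list of rows, each an object with "travel": the shift along the tool's x, y, z in m, a list of three; "turn": the turn, a rotation vector about the tool's x, y, z in degrees, a list of three. A call has 1 to 5 rows; each row is the pose to reach, as a shift and turn from the pose commanded when the call began, along the tool's axes at that moment; what a row does not reach only later rows make up. A row lasts 1/10 s, in which the tool goes at most 50 mm and 8.59 degrees, less where a joint would pass 70% of its speed; a pose out of reach is approached as far as the arm can. A call with a gripper value outside its range is refused whole. "gripper" is the opening, from 0 (shut) to 1 (fully open), set as the call begins (left out, the last holds). The fingers move at their own pace and stop on an object; "force" is the grip in N (left out, the last holds). Time passes only in rows, so rows that repeat a pose let the fingers close. It gives the time, the measured TCP pose, the force, the opening and the grip force at its end, in the units of the state.
- ctrl.get_state(): the state, without advancing time (a new reading comes with each control period).
- ctrl.get_image(name): name is "side" or "top" or "wrist"; returns the picture (480x640x3 uint8, red, green, blue); there is no depth.
- ctrl.camera_model(name): a dict with "fx", "fy", "cx", "cy" (pixels), "k1" (the pictures are not rectified: a ray, as slopes to the right and down, at radius r is drawn at 1 + k1 r^2 times it, then the intrinsics apply), "R" (3x3) and "t" (3): a world point X has camera coordinates R X + t; the wrist camera has in their place "T_tool_cam" (4x4, takes a point from camera to tool coordinates, whose origin is the TCP and whose axes are the flange's). Camera axes: x right, y down, z forward; pixel columns grow to the right and rows downward; lengths in m; the calibration is good to about 2 mm. A picture is of the moment at which its call begins: read the wrist's pose just before it. camera_model takes no time and is no camera call.
- ctrl.close_job(): hands the job in; it is judged then, once.
The state is a dict: "time": time; "joint_positions": joint angles; "qd": joint speeds; "joint_torque": joint torques, N m; "position": TCP position; "tool_rot": TCP orientation; "ft_force": force on the tool from outside, world axes, zero at the start; "torque": the same for the moment, N m; "grip_width": opening from 0.0 (shut) to 1.0 (fully open); "grip_force": force on a finger pad.
Only numpy, scipy, OpenCV 4.12 (cv2) and the standard library are available. Lean on these libraries where they do the work, as an engineer would, in place of code of your own. Each camera call takes 0.05 s, during which the arm holds its last target. There are 200 camera calls.

## Task

The white panel lies ready in the black jig, but the jig's hold-down clamp is still parked off to one side. Pull the clamp's knob straight up so that its arm comes clear of the locking pins, turn it so that the arm lies over the panel between the two pins on that side, then push the knob back down fully home and let go. Do not shift the panel or disturb the spray bottle.

Things in the scene. Friction and masses are not known exactly. Their poses are not given: they have to be found in the camera images.
- jig: Fixed black block, 150 (its x) x 300 (its y) x 40 mm high, on the table. Origin: centre of its underside; z up. The white panel lies on its +y half; the clamp stands on its -y half, its vertical axis at jig x = 0, y = -90 mm.
- pin_gap (a point): Fixed point midway between the two locking pins on the panel's side, 45 mm from the clamp's axis towards jig +y, 46 mm above the table (axes as the jig). Pins: upright round-topped steel, 12 mm diameter, tops 60 mm above the table, 26 mm apart in the clear; the home arm lies between them. A third such pin stands beyond the parked arm, 45 mm from the axis, 104 degrees counter-clockwise from jig +y.
- knob_grip (a point): Centre of the clamp's grip bar: light grey, 64 mm long, 18 mm wide, 30 mm high, on the clamp's vertical axis above its arm, turning with it. Pushed in, this point is 87 mm above the table and the bar spans heights 72 to 102 mm. z is up, y runs along the bar towards the arm's tip, x across its 18 mm width.
- clamp_tip (a point): Underside of the clamp's aluminium arm near its free end, on its centre line, 120 mm from the clamp's axis (same axes as knob_grip). The arm is 20 mm wide and 12 mm thick, and its underside is 46 mm above the table when pushed in, just touching the panel's top when it lies over the panel.
- clamp_lift (a joint): How far the clamp is pulled up, m: 0 fully pushed in (home), 0.030 at the upper stop. Stiff: about 7.5 N pulls it up, it stays at any height where it is left, and 3 to 10 N pushes it down. The arm is clear of the pins above 0.014; while lower it cannot pass a pin.
- clamp_turn (a joint): Clamp angle, rad: 0 when the arm points along jig +y, over the panel and midway between its two pins; positive counter-clockwise seen from above. Starts parked between 0.86 and 1.36. Light friction (0.04 N m), stays where left, stops at -0.7 and 1.75. Pushed in at 0 it has about 0.07 rad of play either way between the pins.
- panel_center (a point): Centre of the loose white panel, 110 (x) x 150 (y) x 6 mm, lying flat on the jig inside low lips, top 46 mm above the table. It should stay there.
- bottle_center (a point): A loose upright white spray bottle, 70 mm in diameter, 211 mm high; this point is on its axis 100 mm above the table. To be left alone.
Things that resemble listed ones, but are neither listed nor needed, are in the scene too. Leave any pink look-alike of the part that bears panel_center alone.

How it is judged:
By the outcome, as a careful person would: the job done as asked, in the order asked, and still so for the second after the job is handed in, with the robot touching nothing.
It also fails if it takes over 38 s, if anything falls off the work surface, if the arm or the gripper's body presses on something with over 40 N, if the wrist force passes 120 N, or if a joint passes its speed limit or range.

## Working session

There is one attempt and no reset: what is moved stays moved. The work goes in short steps, Python scripts to look and compute and a tool call to move; the robot and the scene stay as the last step left them, time stands still between calls to the robot, and variables do not carry over. Pictures are saved under pics/ and viewed, at most 10 in all, crops included, and the job is handed in when it is done.

Besides the shell and the picture viewer there is one more tool, called after ">>>" in YAML: its name, and indented under it one key for each argument. step_arm: Moves the arm, as the interface text tells. Its arguments: {"type":"object","properties":{"commands":{"type":"array"},"gripper":{"type":"number"},"force":{"type":"number"}},"required":["commands"]}

```bash
mkdir -p pics
cat > h.py <<'E'
import numpy as np, cv2
from bench import ctrl
from scipy.spatial.transform import Rotation as Rn
def ray(m,u,v):
    xd=np.array([(u-m['cx'])/m['fx'],(v-m['cy'])/m['fy']]);x=xd.copy()
    for _ in range(20): x=xd/(1+m['k1']*(x@x))
    R=np.array(m['R']);t=np.array(m['t'])
    return -R.T@t, R.T@np.array([x[0],x[1],1])
def plane(m,u,v,z):
    o,d=ray(m,u,v); return o+d*(z-o[2])/d[2]
def proj(m,X):
    c=np.array(m['R'])@X+np.array(m['t']);x=c[:2]/c[2];x=x*(1+m['k1']*(x@x))
    return np.array([m['fx']*x[0]+m['cx'],m['fy']*x[1]+m['cy']])
E
python3 - <<'E'
from h import *
a=ctrl.get_image('top');b=ctrl.get_image('side')
for n,i in(('top',a),('side',b)): cv2.imwrite(f'pics/{n}0.png',i[:,:,::-1])
s=ctrl.get_state();print(s['position'],s['tool_rot'],s['time'],s['ft_force'])
for n in('top','side'):
  m=ctrl.camera_model(n);print(n,-np.array(m['R']).T@np.array(m['t']),np.array(m['R'])[2])
E
```

```text
[0.26179834 0.59437998 0.20576531] [-6.46822999e-01 -3.07405302e+00  2.67223884e-03] 0.1 [ 0.33113082 -0.3275729  -0.46261025]
top [ 0.42616159 -0.02788577  1.05142094] [ 0.17816713 -0.0044811  -0.98399004]
side [ 0.49198158 -0.84338267  0.58247745] [ 0.11994702  0.8431262  -0.52416688]
```

View pics/top0.png

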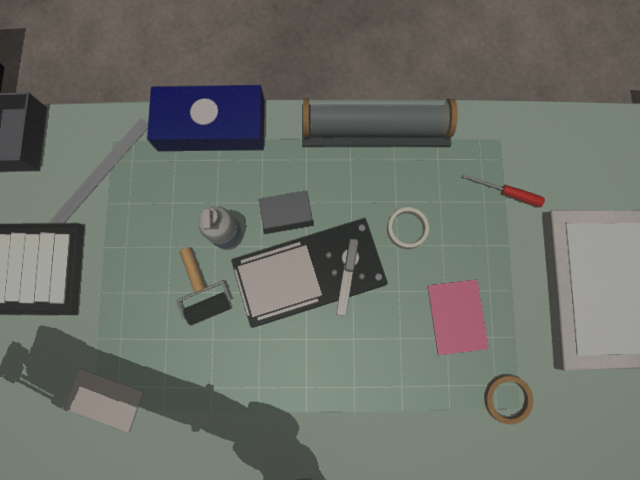

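View pics/side0.png

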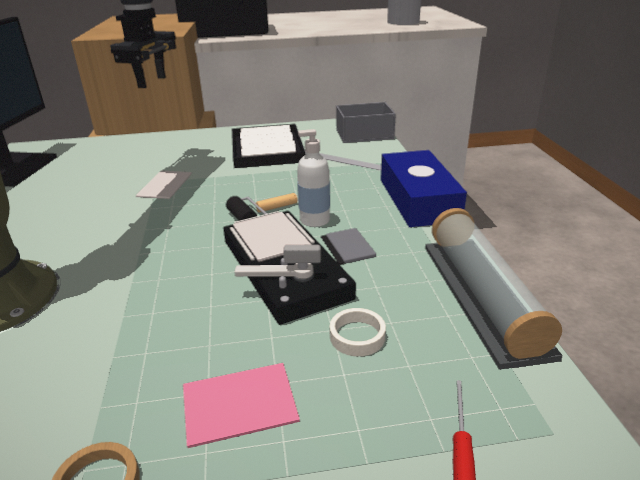

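The top view shows the jig (centre about 310,272) with the panel on its left half. The clamp arm points down in the image, its tip at about (342,314), and the grip bar is near (351,255). The bottle is at about (217,225). I'll measure these next.

Run:
```python
from h import *
m=ctrl.camera_model('top');im=cv2.imread('pics/top0.png');g=im.max(2)
# jig black blob
k=(g<45).astype(np.uint8);k[:, :225]=0;k[:,395:]=0;k[:215]=0;k[330:]=0
c=np.vstack([x for x in cv2.findContours(k,0,1)[0] if cv2.contourArea(x)>30])
r=cv2.boxPoints(cv2.minAreaRect(c));print(r)
P=np.array([plane(m,*p,.04)[:2] for p in r]);print(P.round(4))
C=P.mean(0);e=[P[(i+1)%4]-P[i] for i in range(4)];print('len',[np.linalg.norm(x).round(4) for x in e])
l=max(e,key=np.linalg.norm);l=l/np.linalg.norm(l);l*=np.sign(l[1])
ax=C-.09*l;print('C',C,'jig y',l,np.degrees(np.arctan2(l[1],l[0])),'axis',ax)
# arm and bar
roi=im[230:325,325:400];big=cv2.resize(roi,None,fx=8,fy=6.3,interpolation=cv2.INTER_CUBIC)
ms=ctrl.camera_model('side');s=cv2.imread('pics/side0.png')
for z in(.06,.087,.102):print(z,proj(m,np.r_[ax,z]),proj(ms,np.r_[ax,z]))
cv2.imwrite('pics/z.png',np.hstack([cv2.resize(im[232:322,320:400],(390,440)),cv2.resize(s[230:310,225:300+5],(390,440))[:, :]]))
w=((g>95)&(im[:,:,1].astype(int)-im[:,:,2]<12)).astype(np.uint8);w[:,:328]=0;w[:,365:]=0;w[:235]=0;w[320:]=0
for x in cv2.findContours(w,0,1)[0]:
  if cv2.contourArea(x)>30:print(cv2.minAreaRect(x),cv2.contourArea(x))
```

```text
Traceback (most recent call last):
ValueError: need at least one array to concatenate
```

```bash
cat > a.py <<'E'
from h import *
m=ctrl.camera_model('top');im=cv2.imread('pics/top0.png');g=im.max(2).astype(np.uint8)
print(im.shape,g[300,300:306],g[250,370],g[240,330],g[275,345],g[315,250],im[300,343],im[255,351])
k=np.zeros_like(g);k[215:330,225:395]=g[215:330,225:395]<60
cs,_=cv2.findContours(k,cv2.RETR_EXTERNAL,cv2.CHAIN_APPROX_NONE)
c=np.vstack([x for x in cs if cv2.contourArea(x)>30])
r=cv2.boxPoints(cv2.minAreaRect(c));print(r)
P=np.array([plane(m,*p,.04)[:2] for p in r]);print(P.round(4))
C=P.mean(0);e=[P[(i+1)%4]-P[i] for i in range(4)];print('len',[np.linalg.norm(x).round(4) for x in e])
l=max(e,key=np.linalg.norm);l=l/np.linalg.norm(l);l*=np.sign(l[1])
ax=C-.09*l;print('C',C,'jig y',l,np.degrees(np.arctan2(l[1],l[0])),'axis',ax)
ms=ctrl.camera_model('side');s=cv2.imread('pics/side0.png')
for z in(.06,.087,.102):print(z,proj(m,np.r_[ax,z]),proj(ms,np.r_[ax,z]))
cv2.imwrite('pics/z.png',np.hstack([cv2.resize(im[232:322,320:400],(390,440)),cv2.resize(s[230:310,225:305],(390,390)).repeat(1,0) if 0 else cv2.resize(s[230:320,225:305],(390,440))]))
w=np.zeros_like(g);w[235:320,328:365]=g[235:320,328:365]>95
for x in cv2.findContours(w,cv2.RETR_EXTERNAL,cv2.CHAIN_APPROX_NONE)[0]:
  if cv2.contourArea(x)>30:print(cv2.minAreaRect(x),cv2.contourArea(x))
E
python3 a.py
```

```text
(480, 640, 3) [159 156 158 153 116  94] 45 48 155 60 [150 159 164] [111 115 116]
[[205.47092 247.62288]
 [359.75986 198.53096]
 [386.93246 283.9306 ]
 [232.64352 333.02252]]
[[ 0.5916  0.2135]
 [ 0.6969 -0.1155]
 [ 0.5127 -0.1687]
 [ 0.4133  0.1514]]
len [np.float64(0.3454), np.float64(0.1917), np.float64(0.3351), np.float64(0.1888)]
C [0.55362591 0.02016955] jig y [-0.30486887  0.95239434] 107.75027488187843 axis [ 0.58106411 -0.06554595]
0.06 [337.56096964 250.39004834] [308.62337834 257.28605114]
0.087 [338.04503539 248.31676912] [308.07604487 244.66087746]
0.102 [338.32549487 247.11543515] [307.76471934 237.47866346]
((346.0, 294.0), (36.0, 50.0), 0.0) 990.5
((350.0, 254.5), (29.0, 16.0), 90.0) 261.5
```

View pics/z.png

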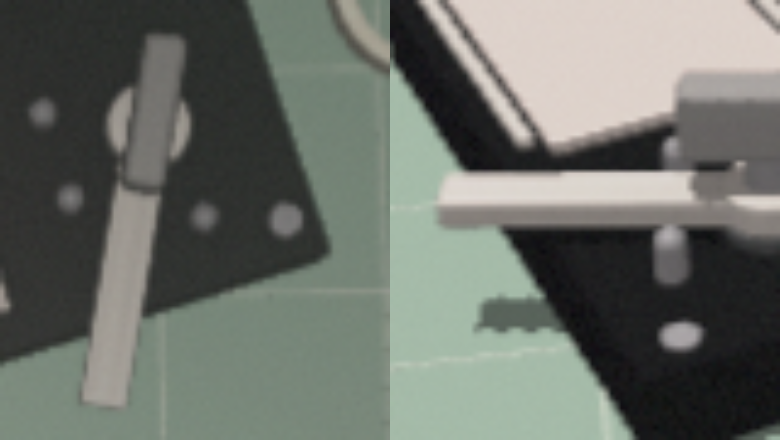

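The crop shows three pins, at crop (42,112), (70,198) and (204,216), the bar's top centre at about (155,112) and the arm tip at about (104,404). I'll fit the axis and jig yaw from the pins and check them against the bar and arm.

Run:
```python
from h import *
m=ctrl.camera_model('top')
px=lambda p:(320+p[0]/4.875-.4,232+p[1]/4.889-.4)
W=lambda p,z:plane(m,*px(p),z)[:2]
pins=np.array([W(p,.059) for p in((42,110),(70,196),(204,214))])
J=np.array([[.019,.045],[-.019,.045],[-.045*np.sin(np.radians(104)),.045*np.cos(np.radians(104))]])
print(pins)
from scipy.optimize import least_squares
f=lambda q:((np.array([[np.cos(q[2]),-np.sin(q[2])],[np.sin(q[2]),np.cos(q[2])]])@J.T).T+q[:2]-pins).ravel()
r=least_squares(f,[.55,-.07,.3]);print('axis,yaw',r.x[:2],np.degrees(r.x[2]),'res',r.fun.round(4))
bc=W((155,112),.102);a=W((166,37),.102);b=W((143,188),.102)
print('bar',bc,(a+b)/2,np.linalg.norm(a-b),'dir',np.degrees(np.arctan2(*(b-a)[::-1])))
t=W((104,404),.058);n=W((141,190),.058);print('arm tip',t,'dir',np.degrees(np.arctan2(*(t-n)[::-1])), 'len from axis',np.linalg.norm(t-r.x[:2]))
dsk=W((148,122),.058);print('disc',dsk)
s=ctrl.get_state();print(Rn.from_rotvec(s['tool_rot']).as_matrix().round(3))
# bottle
print('bottle',plane(m,215,212,.211)[:2],plane(m,222,232,.13)[:2])
# panel corners
for p in((237,270),(300,247),(322,303),(252,318)):print(plane(m,*p,.046)[:2].round(3))
M=ctrl.camera_model('wrist');print(M)
```

```text
[[ 0.57357155 -0.04616667]
 [ 0.53697503 -0.05765532]
 [ 0.52901902 -0.11403324]]
axis,yaw [ 0.56760377 -0.09413175] 15.525062464187215 res [ 0.0003  0.0005  0.0003  0.0018 -0.0006 -0.0023]
bar [ 0.56609709 -0.09122911] [ 0.56606509 -0.09105661] 0.06255125027559424 dir 170.44606410363804
arm tip [ 0.45027334 -0.07093673] dir 169.3558212567733 len from axis 0.11960116022349873
disc [ 0.56832531 -0.09112028]
[[-0.915  0.403 -0.001]
 [ 0.403  0.915 -0.002]
 [-0.    -0.002 -1.   ]]
bottle [0.62792802 0.1579225 ] [0.60742275 0.16079631]
[0.543 0.144]
[0.591 0.013]
[ 0.474 -0.033]
[0.444 0.111]
{'fx': 380.62762774440125, 'fy': 380.62762774440125, 'cx': 313.2850266711075, 'cy': 240.9213140490203, 'k1': -0.012749692308491949, 'T_tool_cam': array([[ 7.64974166e-04, -9.57045212e-01, -2.89937711e-01,
         7.98628445e-02],
       [ 9.99999573e-01,  8.82613468e-04, -2.74980288e-04,
        -5.04131144e-05],
       [ 5.19071497e-04, -2.89937377e-01,  9.57045478e-01,
        -1.79146113e-01],
       [ 0.00000000e+00,  0.00000000e+00,  0.00000000e+00,
         1.00000000e+00]])}
```

>>> step_arm:
  commands:
    - {"travel": [0,0,-0.05],"turn": [0,0,0]}
    - {"travel": [0,0,-0.1],"turn": [0,0,0]}
    - {"travel": [-0.03,-0.03,-0.12],"turn": [0,0,0]}
    - {"travel": [-0.065,-0.06,-0.12],"turn": [0,0,-6]}
    - {"travel": [-0.1,-0.09,-0.12],"turn": [0,0,-13.8]}
  gripper: 1

```text
time: 0.6
position: [0.3176, 0.4713, 0.3273]
tool_rot: [0.263, 3.13, 0.002]
ft_force: [0.6, -0.8, -0.1]
grip_width: 0.999
grip_force: 0.0
```

>>> step_arm:
  commands:
    - {"travel": [-0.026,-0.039,0]}
    - {"travel": [-0.052,-0.078,0]}
    - {"travel": [-0.078,-0.117,0]}
    - {"travel": [-0.104,-0.156,0]}
    - {"travel": [-0.13,-0.195,0]}

```text
$.commands[0]: bad value
```

>>> step_arm:
  commands:
    - {"travel": [-0.026,-0.039,0]}
    - {"travel": [-0.052,-0.078,0]}
    - {"travel": [-0.078,-0.117,0]}
    - {"travel": [-0.104,-0.156,0]}
    - {"travel": [-0.13,-0.195,0]}

```text
$.commands[0]: bad value
```

>>> step_arm:
  commands:
    - {"travel": [-0.026,-0.039,0]}
    - {"travel": [-0.052,-0.078,0]}
    - {"travel": [-0.08,-0.12,0.03]}
    - {"travel": [-0.082,-0.122,0.07]}
    - {"travel": [-0.082,-0.122,0.11]}

```text
$.commands[0]: bad value
```

Run:
```python
from h import *
s=ctrl.get_state();i=ctrl.get_image('wrist');cv2.imwrite('pics/w1.png',i[:,:,::-1])
print(s['position'],s['tool_rot'],s['time'])
np.save('w1.npy',np.r_[s['position'],s['tool_rot']])
```

```text
[0.31764035 0.47125392 0.32732273] [2.63232640e-01 3.12974824e+00 1.65974723e-03] 0.6
```

View pics/w1.png

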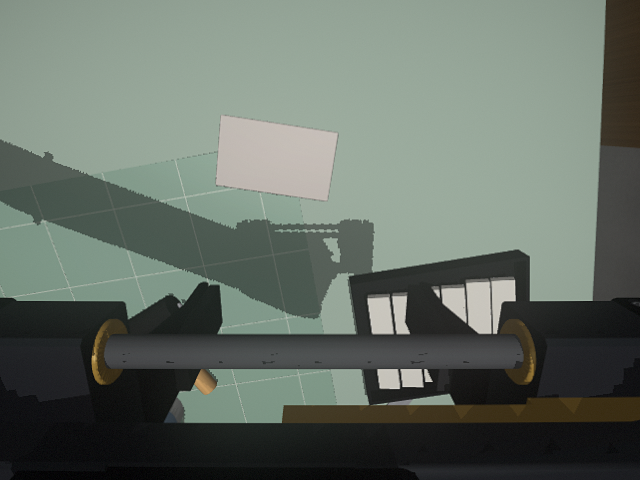

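The moves were refused because every row needs a "turn", so this wrist picture only shows the mat at the old pose (a look-alike panel at about 277,158). I'll resend them.

>>> step_arm:
  commands:
    - {"travel": [-0.026,-0.039,0],"turn": [0,0,0]}
    - {"travel": [-0.052,-0.078,0],"turn": [0,0,0]}
    - {"travel": [-0.078,-0.117,0],"turn": [0,0,0]}
    - {"travel": [-0.104,-0.156,0],"turn": [0,0,0]}
    - {"travel": [-0.13,-0.195,0],"turn": [0,0,0]}

```text
time: 1.15
position: [0.4118, 0.2558, 0.3265]
tool_rot: [-0.274, -3.129, 0.0]
ft_force: [-0.0, 0.6, -0.6]
grip_width: 1.002
grip_force: 0.0
```

>>> step_arm:
  commands:
    - {"travel": [-0.026,-0.039,0],"turn": [0,0,0]}
    - {"travel": [-0.052,-0.078,0],"turn": [0,0,0]}
    - {"travel": [-0.078,-0.117,0],"turn": [0,0,0]}
    - {"travel": [-0.104,-0.156,0],"turn": [0,0,0]}
    - {"travel": [-0.13,-0.195,0],"turn": [0,0,0]}

```text
time: 1.65
position: [0.5061, 0.0414, 0.3266]
tool_rot: [0.274, 3.13, 0.0]
ft_force: [0.3, 0.0, 0.8]
grip_width: 0.995
grip_force: 0.0
```

>>> step_arm:
  commands:
    - {"travel": [-0.026,-0.039,0],"turn": [0,0,0]}
    - {"travel": [-0.052,-0.078,0],"turn": [0,0,0]}
    - {"travel": [-0.08,-0.12,0.03],"turn": [0,0,0]}
    - {"travel": [-0.082,-0.122,0.07],"turn": [0,0,0]}
    - {"travel": [-0.082,-0.122,0.09],"turn": [0,0,0]}

```text
time: 2.15
position: [0.5638, -0.0942, 0.2327]
tool_rot: [-0.282, -3.124, 0.003]
ft_force: [-0.3, 0.9, -0.1]
grip_width: 0.998
grip_force: 0.0
```

>>> step_arm:
  commands:
    - {"travel": [0,0,0],"turn": [0,0,0]}
    - {"travel": [0,0,0],"turn": [0,0,0]}

```text
time: 2.35
position: [0.5656, -0.0908, 0.2371]
tool_rot: [-0.272, -3.13, 0.0]
ft_force: [0.6, -0.7, 1.1]
grip_width: 1.0
grip_force: 0.0
```

Run:
```python
from h import *
s=ctrl.get_state();i=ctrl.get_image('wrist');cv2.imwrite('pics/w2.png',i[:,:,::-1])
print(s['position'],s['tool_rot'],s['time'])
np.save('w2.npy',np.r_[s['position'],s['tool_rot']])
```

```text
[ 0.56561948 -0.09076609  0.23710777] [-2.72308456e-01 -3.12959053e+00  4.23955285e-05] 2.35
```

View pics/w2.png

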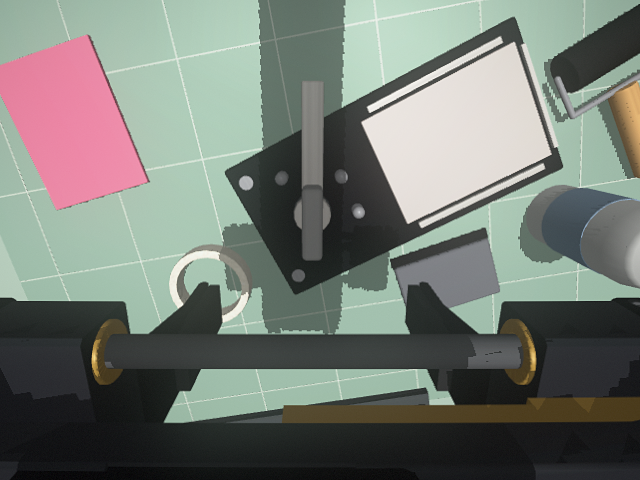

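The wrist view shows the bar vertical at x≈312 (rows 186–260), so the tool is aligned with it. The pins are at (282,178), (341,176) and (358,211), the jig corners at about (225,172), (515,17), (562,167) and (295,293), and the panel to the right.

```bash
cat >> h.py <<'E'
def wm(pose):
    w=dict(ctrl.camera_model('wrist'));T=np.eye(4);T[:3,:3]=Rn.from_rotvec(pose[3:]).as_matrix();T[:3,3]=pose[:3]
    I=np.linalg.inv(T@w['T_tool_cam']);w['R'],w['t']=I[:3,:3],I[:3,3];return w
ang=lambda v:np.degrees(np.arctan2(v[1],v[0]))
E
python3 - <<'E'
from h import *
m=wm(np.load('w2.npy'));im=cv2.imread('pics/w2.png');g=im.max(2)
W=lambda u,v,z:plane(m,u,v,z)[:2]
J=np.array([W(*p,.04) for p in((226,173),(515,18),(562,167),(295,293))]);C=J.mean(0)
print(J.round(4),C,[np.linalg.norm(J[i]-J[i-1]).round(4) for i in range(4)],ang(J[1]-J[0]),ang(J[2]-J[3]),ang(J[0]-J[3])-90+180,ang(J[1]-J[2])+90)
# panel mask
k=np.zeros_like(g);k[:240,340:560]=(g[:240,340:560]>170)
cs,_=cv2.findContours(cv2.morphologyEx(k,cv2.MORPH_OPEN,np.ones((11,11),np.uint8)),cv2.RETR_EXTERNAL,cv2.CHAIN_APPROX_NONE)
c=max(cs,key=cv2.contourArea)[:,0]
Q=np.array([W(*p,.046) for p in c]);r=cv2.minAreaRect((Q*1000).astype(np.float32));print('panel',r)
for y in(190,200,210,220,230,240,250):
  row=g[y,295:330].astype(int);print(y,row.tolist()) if y in(200,245) else 0
b0,b1=W(312.2,186.5,.102),W(312.2,260,.102);print('bar',(b0+b1)/2,np.linalg.norm(b0-b1),ang(b0-b1))
P=[W(*p,.059) for p in((341,175),(358.5,211),(282,177))];mid=(P[0]+P[1])/2
d=(P[1]-P[0]);print('pins',np.round(P,4),np.linalg.norm(d),'yjig from pins',ang(d)+90)
for a in(105.5,):
  u=np.array([np.cos(np.radians(a)),np.sin(np.radians(a))]);print('axis',mid-.045*u, C-.09*u)
E
```

```text
[[ 0.5158 -0.1691]
 [ 0.4271  0.1141]
 [ 0.5664  0.1566]
 [ 0.6535 -0.1263]] [ 0.54070588 -0.00618085] [np.float64(0.1442), np.float64(0.2968), np.float64(0.1457), np.float64(0.2959)] 107.39377398246796 107.1126177990532 -72.69953583348436 -73.05333478140977
panel ((520.8225708007812, 54.599605560302734), (109.97066497802734, 149.73118591308594), 17.27048110961914)
200 [34, 33, 41, 53, 71, 87, 87, 77, 89, 90, 92, 95, 95, 93, 95, 95, 95, 95, 95, 93, 95, 94, 96, 94, 91, 90, 85, 79, 93, 93, 80, 51, 41, 34, 30]
bar [ 0.56591339 -0.09188903] 0.06448721368302736 170.0509605496214
pins [[ 0.5346 -0.0593]
 [ 0.5714 -0.0479]
 [ 0.527  -0.1138]] 0.038456083942439705 yjig from pins 107.14002470183046
axis [ 0.56504365 -0.09697773] [ 0.56475734 -0.09290759]
```

>>> step_arm:
  commands:
    - {"travel": [-0.001,-0.001,0.04],"turn": [0,0,0]}
    - {"travel": [-0.001,-0.001,0.08],"turn": [0,0,0]}
    - {"travel": [-0.001,-0.001,0.115],"turn": [0,0,0]}
    - {"travel": [-0.001,-0.001,0.14],"turn": [0,0,0]}
    - {"travel": [-0.001,-0.001,0.152],"turn": [0,0,0]}

```text
time: 2.9
position: [0.5663, -0.0915, 0.0841]
tool_rot: [-0.271, -3.129, -0.0]
ft_force: [-0.1, 1.1, -0.1]
grip_width: 1.001
grip_force: 0.0
```

>>> step_arm:
  commands:
    - {"travel": [0,0,0],"turn": [0,0,0]}
    - {"travel": [0,0,0],"turn": [0,0,0]}

```text
time: 3.1
position: [0.5678, -0.0923, 0.0867]
tool_rot: [0.272, 3.127, 0.0]
ft_force: [0.4, 0.2, -0.3]
grip_width: 0.998
grip_force: 0.0
```

>>> step_arm:
  commands:
    - {"travel": [0,0,0],"turn": [0,0,0]}
    - {"travel": [0,0,0],"turn": [0,0,0]}
    - {"travel": [0,0,0],"turn": [0,0,0]}
    - {"travel": [0,0,0],"turn": [0,0,0]}
    - {"travel": [0,0,0],"turn": [0,0,0]}
  gripper: 0.1
  force: 35

```text
time: 3.6
position: [0.5663, -0.0924, 0.0849]
tool_rot: [0.273, 3.129, 0.0]
ft_force: [1.1, -0.0, 0.4]
grip_width: 0.633
grip_force: 0.0
```

>>> step_arm:
  commands:
    - {"travel": [0,0,0],"turn": [0,0,0]}
    - {"travel": [0,0,0],"turn": [0,0,0]}
    - {"travel": [0,0,0],"turn": [0,0,0]}
    - {"travel": [0,0,0],"turn": [0,0,0]}
    - {"travel": [0,0,0],"turn": [0,0,0]}

```text
time: 4.1
position: [0.5663, -0.0922, 0.0848]
tool_rot: [0.273, 3.13, 0.0]
ft_force: [0.3, -0.0, 0.0]
grip_width: 0.183
grip_force: 35.0
```

>>> step_arm:
  commands:
    - {"travel": [0,0,-0.005],"turn": [0,0,0]}
    - {"travel": [0,0,-0.01],"turn": [0,0,0]}
    - {"travel": [0,0,-0.015],"turn": [0,0,0]}
    - {"travel": [0,0,-0.02],"turn": [0,0,0]}
    - {"travel": [0,0,-0.024],"turn": [0,0,0]}

```text
time: 4.6
position: [0.5661, -0.0923, 0.109]
tool_rot: [-0.273, -3.129, -0.0]
ft_force: [1.5, 0.5, -7.6]
grip_width: 0.183
grip_force: 35.0
```

>>> step_arm:
  commands:
    - {"travel": [0,0,0],"turn": [0,0,0]}
    - {"travel": [0,0,0],"turn": [0,0,0]}

```text
time: 4.8
position: [0.5664, -0.0923, 0.1096]
tool_rot: [0.273, 3.129, 0.001]
ft_force: [-1.3, 1.0, -0.9]
grip_width: 0.182
grip_force: 35.0
```

Run:
```python
from h import *
s=ctrl.get_state();i=ctrl.get_image('side');cv2.imwrite('pics/s2.png',cv2.resize(i[180:340,180:400,::-1],None,fx=3,fy=3))
print(s['position'],s['joint_positions'])
```

```text
[ 0.56636357 -0.09228703  0.10955592] [-0.37759344  0.24959955  0.568521    1.785246   -0.14697498  1.14853422
  1.63419671]
```

View pics/s2.png

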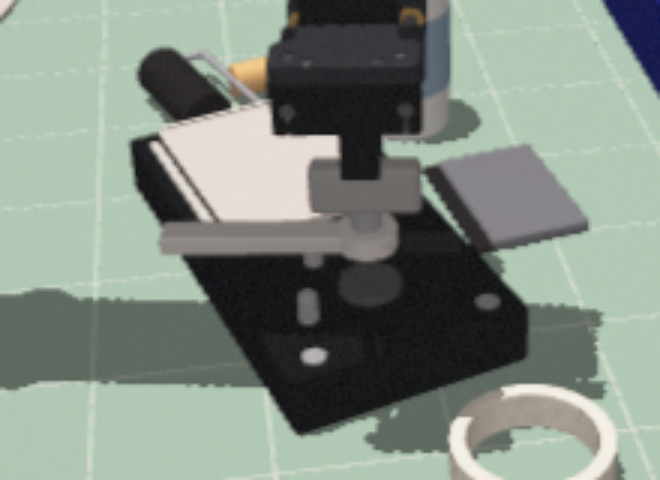

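The side view shows the clamp lifted by about 24 mm, with the arm visibly above the pins, so I can turn it.

>>> step_arm:
  commands:
    - {"travel": [0,0,0],"turn": [0,0,5]}
    - {"travel": [0,0,0],"turn": [0,0,11]}
    - {"travel": [0,0,0],"turn": [0,0,17]}
    - {"travel": [0,0,0],"turn": [0,0,23]}
    - {"travel": [0,0,0],"turn": [0,0,29]}

```text
time: 5.35
position: [0.5666, -0.0919, 0.1095]
tool_rot: [1.053, 2.959, 0.002]
ft_force: [-1.3, 1.3, 0.1]
grip_width: 0.181
grip_force: 35.0
```

>>> step_arm:
  commands:
    - {"travel": [0,0,0],"turn": [0,0,6]}
    - {"travel": [0,0,0],"turn": [0,0,12]}
    - {"travel": [0,0,0],"turn": [0,0,18]}
    - {"travel": [0,0,0],"turn": [0,0,24]}
    - {"travel": [0,0,0],"turn": [0,0,30]}

```text
time: 5.85
position: [0.567, -0.0916, 0.1095]
tool_rot: [1.783, 2.586, 0.003]
ft_force: [1.1, 1.5, -0.3]
grip_width: 0.184
grip_force: 35.0
```

>>> step_arm:
  commands:
    - {"travel": [0,0,0],"turn": [0,0,3.8]}
    - {"travel": [0,0,0],"turn": [0,0,3.8]}
    - {"travel": [0,0,0],"turn": [0,0,3.8]}

```text
time: 6.15
position: [0.567, -0.0917, 0.1095]
tool_rot: [1.86, 2.531, 0.003]
ft_force: [0.6, 1.9, 1.7]
grip_width: 0.187
grip_force: 35.0
```

Run:
```python
from h import *
s=ctrl.get_state();i=ctrl.get_image('wrist');cv2.imwrite('pics/w3.png',i[:,:,::-1])
print(s['position'],s['tool_rot'],s['time'],s['ft_force'],s['torque'],ang(Rn.from_rotvec(s['tool_rot']).as_matrix()[:2,0]))
np.save('w3.npy',np.r_[s['position'],s['tool_rot']])
```

```text
[ 0.56703944 -0.09166904  0.10948961] [1.86041324 2.53070408 0.00270129] 6.15 [0.58638923 1.88511968 1.73304518] [ 0.57536748 -0.15479123 -0.02669823] 107.35808912136804
```

View pics/w3.png

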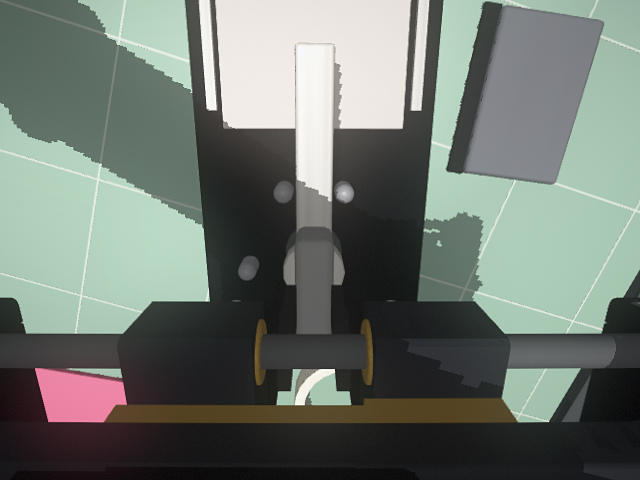

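The arm (x 295–334) sits centred between the two pins (284 and 344), over the panel. I'll push it down.

>>> step_arm:
  commands:
    - {"travel": [0,0,0.005],"turn": [0,0,0]}
    - {"travel": [0,0,0.01],"turn": [0,0,0]}
    - {"travel": [0,0,0.015],"turn": [0,0,0]}
    - {"travel": [0,0,0.019],"turn": [0,0,0]}
    - {"travel": [0,0,0.022],"turn": [0,0,0]}

```text
time: 6.7
position: [0.5669, -0.0919, 0.0865]
tool_rot: [1.863, 2.529, 0.001]
ft_force: [2.2, 3.4, 2.6]
grip_width: 0.188
grip_force: 35.0
```

>>> step_arm:
  commands:
    - {"travel": [0,0,0.001],"turn": [0,0,0]}
    - {"travel": [0,0,0.002],"turn": [0,0,0]}
    - {"travel": [0,0,0.002],"turn": [0,0,0]}

```text
time: 7.0
position: [0.5668, -0.0919, 0.0847]
tool_rot: [1.863, 2.529, 0.001]
ft_force: [2.4, 4.8, 1.8]
grip_width: 0.185
grip_force: 35.0
```

>>> step_arm:
  commands:
    - {"travel": [0,0,0.0005],"turn": [0,0,0]}
    - {"travel": [0,0,0.001],"turn": [0,0,0]}
    - {"travel": [0,0,0.001],"turn": [0,0,0]}

```text
time: 7.3
position: [0.567, -0.092, 0.0846]
tool_rot: [1.863, 2.529, 0.002]
ft_force: [0.8, 4.6, 6.6]
grip_width: 0.184
grip_force: 35.0
```

>>> step_arm:
  commands:
    - {"travel": [0,0,0.0005],"turn": [0,0,0]}
    - {"travel": [0,0,0.001],"turn": [0,0,0]}
    - {"travel": [0,0,0.001],"turn": [0,0,0]}

```text
time: 7.6
position: [0.5672, -0.092, 0.0844]
tool_rot: [1.863, 2.529, 0.003]
ft_force: [-0.6, 5.7, 12.6]
grip_width: 0.185
grip_force: 35.0
```

>>> step_arm:
  commands:
    - {"travel": [0,0,0.0005],"turn": [0,0,0]}
    - {"travel": [0,0,0.001],"turn": [0,0,0]}
    - {"travel": [0,0,0.001],"turn": [0,0,0]}

```text
time: 7.9
position: [0.5674, -0.092, 0.0843]
tool_rot: [1.863, 2.529, 0.004]
ft_force: [-2.4, 4.9, 17.4]
grip_width: 0.182
grip_force: 35.0
```

It's bottomed out: the height has stalled at 17 N. I'll relieve the load, release and retreat.

>>> step_arm:
  commands:
    - {"travel": [0,0,-0.001],"turn": [0,0,0]}
    - {"travel": [0,0,-0.0025],"turn": [0,0,0]}

```text
time: 8.1
position: [0.5668, -0.0919, 0.0847]
tool_rot: [1.863, 2.529, 0.002]
ft_force: [3.4, 3.5, -0.7]
grip_width: 0.183
grip_force: 35.0
```

>>> step_arm:
  commands:
    - {"travel": [0,0,0],"turn": [0,0,0]}
    - {"travel": [0,0,0],"turn": [0,0,0]}
    - {"travel": [0,0,0],"turn": [0,0,0]}
    - {"travel": [0,0,0],"turn": [0,0,0]}
    - {"travel": [0,0,0],"turn": [0,0,0]}
  gripper: 0.6

```text
time: 8.6
position: [0.5657, -0.0931, 0.0838]
tool_rot: [-1.864, -2.528, 0.002]
ft_force: [-0.2, 0.3, 0.6]
grip_width: 0.542
grip_force: 0.0
```

>>> step_arm:
  commands:
    - {"travel": [0,0,-0.01],"turn": [0,0,0]}
    - {"travel": [0,0,-0.03],"turn": [0,0,0]}
    - {"travel": [0,0,-0.07],"turn": [0,0,0]}
    - {"travel": [0,0,-0.11],"turn": [0,0,0]}
    - {"travel": [0,0,-0.15],"turn": [0,0,0]}

```text
time: 9.1
position: [0.566, -0.0928, 0.2366]
tool_rot: [1.864, 2.528, 0.0]
ft_force: [0.7, -0.1, -0.1]
grip_width: 0.594
grip_force: 0.0
```

>>> step_arm:
  commands:
    - {"travel": [0,0,0],"turn": [0,0,0]}
    - {"travel": [0,0,0],"turn": [0,0,0]}
    - {"travel": [0,0,0],"turn": [0,0,0]}

```text
time: 9.4
position: [0.5656, -0.0922, 0.2335]
tool_rot: [-1.863, -2.528, 0.001]
ft_force: [0.8, -0.8, 0.3]
grip_width: 0.598
grip_force: 0.0
```

Run:
```python
from h import *
s=ctrl.get_state();i=ctrl.get_image('wrist');j=ctrl.get_image('side')
np.save('w4.npy',np.r_[s['position'],s['tool_rot']])
cv2.imwrite('pics/w4f.png',i[:,:,::-1]);cv2.imwrite('pics/w4.png',np.hstack([cv2.resize(i[0:340,150:500],(400,388)),cv2.resize(j[190:330,200:340],(388,388))])[:,:,::-1])
print(s['position'],s['ft_force'],s['time'])
```

```text
[ 0.56559689 -0.09223944  0.23345715] [ 0.81976484 -0.8369536   0.34454054] 9.4
```

View pics/w4.png

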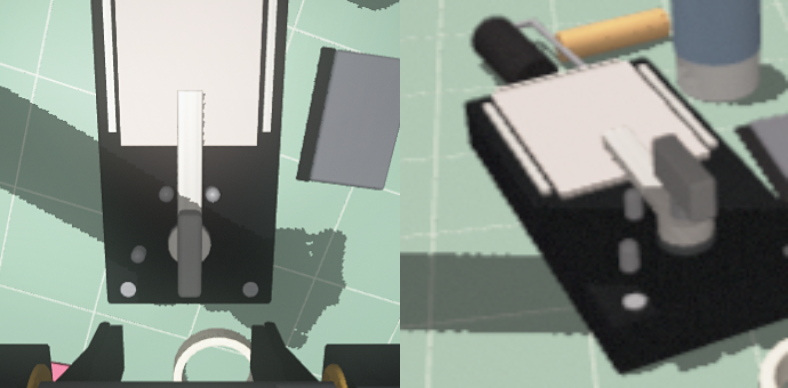

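The arm lies between the two pins over the panel, pushed home. The panel is square inside its lips, the bottle hasn't moved and the gripper is clear. Handing in.

```bash
python3 -c "
from bench import ctrl
print(ctrl.close_job())"
```

```text
the job is handed in; nothing more can be done
None
```

I pulled the clamp up about 24 mm, turned it over the panel between its two pins, pushed it down to a firm stop at about 17 N, and released it; the job is handed in at about 9.5 s, and the final pictures show the panel inside its lips and the bottle standing.

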